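# Load the curing rack and cure a set of press-on nails

## Robot

A 7-joint arm with a two-finger parallel gripper is mounted at the origin on the work surface. World frame = base frame: x ahead of the robot, y to its left, z up, the work surface at z = 0. Lengths are in m, angles in rad, forces in N, time in s.
With the tool pointing down it reaches from about 0.4 to 0.85 m from the base axis. Payload 4.4 kg.
Tool frame: the origin (TCP) lies on the centre line of the jaws, within the pads' length; the fingertips stand 8 mm ahead of it and the grasp point (between the pads) lies 11 mm behind it; z points along the fingers, y is the line along which they close (so a half turn about z gives the same grasp; the last joint's range is limited). The gripper opens to 94 mm and grips with 3 to 60 N. Pads are 16 mm wide; open, the fingers measure 119 mm over their backs; the gripper's body (75 mm by 177 mm) begins 78 mm behind the grasp point.
Start: joints at [1.197, 0.628, 0.038, 1.517, -0.027, 0.996, -0.02], TCP at [0.197, -0.619, 0.186] pointing down, gripper open.
Joint ranges: [-3.06, 3.06], [-0.37, 2.12], [-1.25, 1.32], [0.18, 2.47], [-1.1, 4.24], [0.23, 1.98], [-2.94, 2.94]. Speed limits (rad/s): [2.57, 2.57, 3.14, 3.14, 3.14, 3.14, 3.14].

## Interface

Orientations are given as a unit quaternion [w, x, y, z].
In Python, from bench import status, eyes, job_done, finder gives the robot as it stands.
- The arm moves only by the tool arm_command, never from a script. Its argument "targets" is a list of rows, each an object of numbers: "dx", "dy", "dz": the shift along the world's x, y, z in m; "ax", "ay", "az": the turn, a rotation vector about the world's x, y, z in degrees. In form: [{"dx": .., "dy": .., "dz": .., "ax": .., "ay": .., "az": ..}, ...]. A call has 1 to 20 rows; each row is the pose to reach, as a shift and turn from the pose commanded when the call began; what a row does not reach only later rows make up. A row lasts 1/12 s, in which the tool goes at most 41.7 mm and 7.16 degrees, less where a joint would pass 70% of its speed; a pose out of reach is approached as far as the arm can. A call with a gripper value outside its range is refused whole. "jaw" is the closure, from 0 (fully open) to 1 (shut), set as the call begins (left out, the last holds). The fingers move at their own pace and stop on an object; the grip force is fixed at half the most. Time passes only in rows, so rows that repeat a pose let the fingers close. It gives the time, the measured TCP pose, the force, the opening and the grip force at its end, in the units of the state.
- status.read_state(): the state, without advancing time (a new reading comes with each control period).
- eyes.grab_frame(name): name is "scene" or "top" or "wrist"; returns a dict with "img" (420x560x3 uint8, red, green, blue), "z_map" (420x560 float32, m along the optical axis (not along the pixel's ray), 0 where there is no reading), "vertical_fov" (degrees; the focal length in pixels is half the picture's height over the tangent of half this angle, whatever the lens; pixels are square), "cx", "cy" (the principal point, pixels), "position" and "attitude" of the camera in the world. Camera axes: x right, y down, z forward; pixel columns grow to the right and rows downward; lengths in m; the calibration is good to about 2 mm. A picture is of the moment at which its call begins.
- job_done(): hands the job in; it is judged then, once.
Trained networks look in a picture, given as the dict that the camera call returned (one of the last four; its "shot" number tells which), for a name from the list of things; names that differ only in an ending like _2 or _b are one class to them, and where a whole thing is asked for, a point or a joint stands for the part that bears it (a point fixed in the world has none). Each returns a list of dicts, best first, with "score" (0 to 1); they miss things now and then, are a little off and sometimes report something else, mostly with a low value. They report only what shows in the picture. A call takes as long as a camera call.
- finder.find_in(picture, thing): "at" ([x, y, z] in m, in world coordinates, good to about 4 mm: the middle of the surface that is visible of it).
The state is a dict: "clock": time; "joint_positions": joint angles; "joint_velocities": joint speeds; "joint_torque": joint torques, N m; "tool_pos": TCP position; "tool_rot": TCP orientation; "wrist_force": force on the tool from outside, world axes, zero at the start; "ft_torque": the same for the moment, N m; "width": opening from 0.0 (shut) to 1.0 (fully open); "grip_force": force on a finger pad.
Only numpy, scipy, OpenCV 4.12 (cv2) and the standard library are available. Lean on these libraries where they do the work, as an engineer would, in place of code of your own. Each camera call takes 0.05 s, during which the arm holds its last target. There are 200 camera calls.

## Task

Cure the finished set of press-on nails: draw the white curing rack right out from under the bridge lamp, lay the bar that carries the nail tips across the rack's two notched uprights, tips up and centred, and let go. Then slide the rack straight back under the lamp with the bar riding on it until the bar is under the middle of the lamp, and press the lamp's start button. Leave the bare bar and everything else on the table where they are.

Things in the scene. Friction and masses are not known exactly. Their poses are not given: they have to be found in the camera images.
- lamp: Fixed bridge-type nail lamp: white roof 125 mm (its x) by 268 mm (its y), underside 80 and top 100 mm above the table, on leg frames 242 mm apart inside, at its +-y ends. The tunnel runs along its x, open at both ends. Origin on the table under the middle of the roof, z up; the rack comes out towards -x; +y points roughly to the robot.
- start (a joint): the lamp's push button, on top of the roof: 0 = up, 0.006 m = fully down, springs back; about 5 N presses it fully. A press counts from 0.004 m.
- start_top (a point): centre of the button's top face, 26 mm across, facing up, on the roof 60 mm towards the lamp's +y from its middle.
- rack: Loose white rack, 260 g, under the lamp at the start. Base sheet 6 mm thick, x -125 to +35, y -80 to +80 mm. Uprights at x = 0, y = +-70 mm, each 6 mm thick in y, notched on top: notch floor 20 mm wide in x, 40 mm above the table, between prongs flaring to 49 mm high. Origin on the table midway between the uprights, z up; a bar lies across both notches, along y. Lip and tab at the -x end.
- rack_tab (a point): Middle of the pull tab (30 mm wide in y, 5 mm thick in x, top 44 mm above the table) in the centre of the rack's lip: an upright edge all along the -x end of the base, 160 mm wide, x -125 to -120 mm, 24 mm high. It stands clear of the lamp roof: hook lip or tab from behind, push it from the front, or pinch the tab across its 30 mm.
- tip_bar_mid (a point): Centre, half-way up, of the grey bar with ten white nail tips on top, 70 g: 200 mm long (y), 16 mm wide (x), 14 mm high (z). Tips in two rows of five, 26 to 92 mm either side of the middle, 22 mm wide, to 23 mm above its underside; the bare middle 52 mm is for holding. Starts lying on the table at the right, tips up. Seated on the rack its centre is 47 mm above the table.
- bare_bar_mid (a point): Centre of a like bar with small steel studs but no nail tips (bystander), lying on the table; either bar may be the nearer to the lamp.
- jar_lid: silver screw lid, a disc 82 mm across and 14 mm high, lying flat, a little right of the middle beyond the bars; origin at the centre of its underside. Bystander.
- polish_b: small pale nail-polish bottle with a tall black cap, 32 mm across, 72 mm tall, standing beyond the bars; origin at the centre of its underside. Bystander.
- polish_a: small amber nail-polish bottle with a tall black cap, 32 mm across, 72 mm tall, near the robot; origin at the centre of its underside. Bystander.
- buffer: buffing block 26 x 95 x 26 mm (along its x, y, z), lying between and beyond the two bars; origin at the centre of its underside. Bystander.
- phone: black phone 72 x 150 x 9 mm lying face up near the robot on the left; origin at the centre of its underside. Bystander.
- bowl: finger bowl, 124 mm across, 50 mm high, at the right; origin at the centre of its underside. Bystander.

How it is judged:
By the outcome, as a careful person would: the job done as asked, in the order asked, and still so for the second after the job is handed in, with the robot touching nothing.
It also fails if it takes over 72 s, if anything falls off the work surface, if the arm or the gripper's body presses on something with over 40 N, if the wrist force passes 120 N, or if a joint passes its speed limit or range.

## Working session

There is one attempt and no reset: what is moved stays moved. The work goes in short steps, Python scripts to look and compute and a tool call to move; the robot and the scene stay as the last step left them, time stands still between calls to the robot, and variables do not carry over. Pictures are saved under pics/ and viewed, at most 10 in all, crops included, and the job is handed in when it is done.

Besides the shell and the picture viewer there is one more tool, called after ">>>" as name(argument=value, ...) on one line, values as JSON. arm_command: Moves the arm, as the interface text tells. Its arguments: {"type":"object","properties":{"targets":{"type":"array"},"jaw":{"type":"number"}},"required":["targets"]}

```bash
mkdir -p pics
cat > h.py <<'E'
import numpy as np, cv2
from bench import status, eyes, job_done, finder
from scipy.spatial.transform import Rotation as R
def rot(q): return R.from_quat([q[1],q[2],q[3],q[0]]).as_matrix()
def grab(n,save=None):
    p=eyes.grab_frame(n)
    if save: cv2.imwrite('pics/'+save,p['img'][...,::-1])
    return p
def cloud(p):
    h,w=p['z_map'].shape; f=h/2/np.tan(np.radians(p['vertical_fov'])/2)
    u,v=np.meshgrid(np.arange(w),np.arange(h)); z=p['z_map']
    c=np.stack([(u-p['cx'])/f*z,(v-p['cy'])/f*z,z],-1)
    a=np.array(p['attitude']); M=rot(a) if a.size==4 else a
    return c@M.T+np.array(p['position'])
E
python3 - <<'E'
from h import *
s=status.read_state(); print({k:np.round(s[k],3) for k in('clock','tool_pos','tool_rot','width')})
for n in('scene','top'):
    p=grab(n,n+'1.png'); print(n,p['position'],p['attitude'])
    for t in('lamp','start_top','rack','rack_tab','tip_bar_mid','bare_bar_mid','jar_lid','polish_a','buffer','bowl','phone'):
        print(t,[(np.round(d['at'],3).tolist(),round(d['score'],2)) for d in finder.find_in(p,t)[:3]])
    np.save(n+'1.npy',cloud(p))
E
```

```text
{'clock': np.float64(0.0), 'tool_pos': array([ 0.197, -0.619,  0.185]), 'tool_rot': array([-0.001,  0.988,  0.153, -0.   ]), 'width': np.float64(1.0)}
scene [1.3347155  0.04694551 1.28913809] [-0.20348488  0.62932363  0.71515655 -0.22604598]
lamp [([0.546, 0.276, 0.102], 0.68)]
start_top []
rack [([0.534, 0.182, 0.01], 0.92)]
rack_tab [([0.536, 0.184, 0.008], 0.67)]
tip_bar_mid [([0.472, -0.333, 0.021], 0.7)]
bare_bar_mid [([0.472, -0.166, 0.01], 0.95)]
jar_lid [([0.471, -0.333, 0.02], 0.51)]
polish_a [([0.733, -0.18, 0.036], 0.42)]
buffer [([0.672, -0.251, 0.024], 0.92), ([0.28, 0.285, 0.032], 0.73)]
bowl [([0.56, -0.542, 0.024], 0.74)]
phone [([0.313, 0.417, 0.004], 0.98), ([0.284, 0.282, 0.033], 0.69)]
top [ 0.31281034 -0.06656599  1.67898343] [-0.05316002  0.71239046 -0.69868574  0.03888547]
lamp [([0.516, 0.274, 0.103], 0.58)]
start_top [([0.459, 0.27, 0.123], 0.62)]
rack [([0.461, -0.166, 0.013], 0.48)]
rack_tab [([0.522, 0.18, 0.003], 0.65), ([0.676, -0.09, 0.014], 0.27)]
tip_bar_mid [([0.457, -0.338, 0.021], 0.6), ([0.525, 0.186, 0.009], 0.49)]
bare_bar_mid [([0.458, -0.169, 0.018], 0.8)]
jar_lid [([0.675, -0.094, 0.015], 0.66), ([0.459, -0.339, 0.022], 0.63)]
polish_a [([0.276, 0.276, 0.032], 0.58), ([0.718, -0.178, 0.036], 0.44)]
buffer [([0.669, -0.247, 0.027], 0.71)]
bowl [([0.58, -0.543, 0.021], 0.88)]
phone [([0.308, 0.411, 0.007], 0.58)]
```

View pics/top1.png

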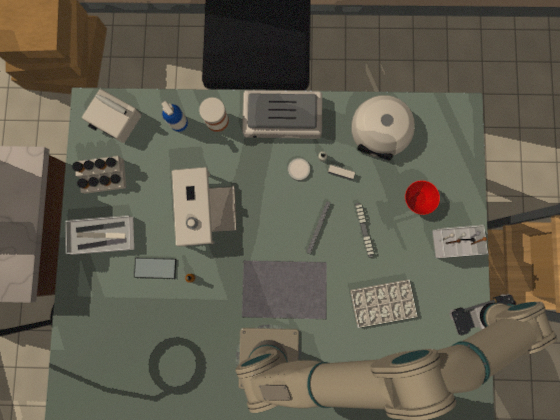

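View pics/scene1.png

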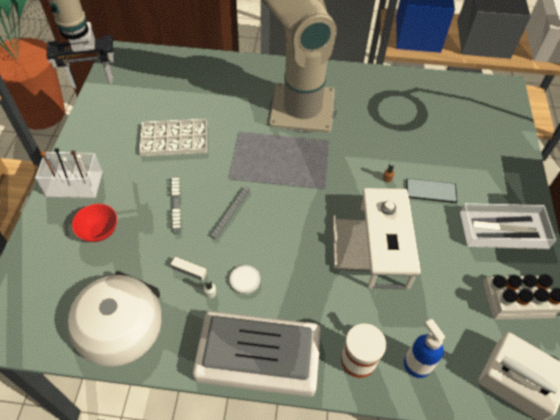

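The top view has +x up and +y left. The lamp is at px (192,205), with the button at (191,223) towards the robot and the rack sticking out right at (222,208), towards -y. The tipped bar is at (365,230) and the bare bar at (318,227). I'll measure both bars, the lamp and the rack geometrically.

Run:
```python
from h import *
def fit(P,lab):
    c,s,a=cv2.minAreaRect((P[:,:2]*1000).astype(np.float32)); print('  ',lab,len(P),np.round(c,1),np.round(s,1),round(a,1),'z',np.round(np.percentile(P[:,2],[5,50,95]),4))
for n in('top','scene'):
    C=np.load(n+'1.npy').reshape(-1,3); print(n)
    def box(x0,x1,y0,y1,z0,z1): return C[(C[:,0]>x0)&(C[:,0]<x1)&(C[:,1]>y0)&(C[:,1]<y1)&(C[:,2]>z0)&(C[:,2]<z1)]
    fit(box(.35,.75,.15,.4,.092,.106),'roof')
    b=box(.35,.6,.15,.4,.108,.14); fit(b,'button'); print(b.mean(0).round(4), b[:,2].max().round(4))
    fit(box(.4,.65,.08,.23,.004,.06),'rack')
    l=box(.4,.65,.08,.19,.014,.06); fit(l,'lip')
    t=box(.4,.65,.08,.19,.034,.06); print(' tab',len(t),t.mean(0).round(4) if len(t) else '')
    fit(box(.34,.58,-.40,-.27,.006,.04),'tipbar'); fit(box(.34,.58,-.23,-.1,.006,.04),'bare')
    print('table',np.median(box(.4,.6,-.05,.05,-.02,.02)[:,2]).round(4))
```

```text
top
   roof 2470 [522.1 275.3] [268.1 125.8] 6.1 z [0.0936 0.0989 0.1042]
   button 122 [499.  264.4] [201.6  95.7] 15.2 z [0.1083 0.114  0.1226]
[0.4676 0.2692 0.1146] 0.1249
   rack 831 [524.9 154.1] [247.2 147.6] 1.3 z [0.0042 0.007  0.0251]
   lip 85 [520.6 156.1] [149.1 103.5] 25.9 z [0.0151 0.0243 0.0442]
 tab 17 [0.5291 0.1358 0.0425]
   tipbar 366 [ 460.6 -335.8] [128.  238.7] 89.1 z [0.0066 0.0148 0.0248]
   bare 317 [ 464.8 -163.9] [228.9 121.6] 1.4 z [0.0064 0.0115 0.0195]
table -0.0012
scene
   roof 3747 [523.5 275.6] [271.2 126.5] 6.2 z [0.0961 0.1007 0.1047]
   button 168 [499.4 269.4] [ 60.9 182.3] 78.6 z [0.1091 0.1153 0.1255]
[0.4706 0.2681 0.1164] 0.1321
   rack 1834 [524.7 155. ] [249.  149.9] 0.1 z [0.0043 0.0073 0.0236]
   lip 125 [528.2 162.2] [160.   61.4] 2.7 z [0.0155 0.0257 0.0462]
 tab 32 [0.5317 0.136  0.0423]
   tipbar 496 [ 462.4 -334.7] [232.7 128. ] 0.2 z [0.0063 0.0172 0.0271]
   bare 503 [ 459.6 -163.6] [239.1 124.7] 0.7 z [0.0063 0.0135 0.0206]
table 0.0014
```

Run:
```python
from h import *
def line(P,c0,hl,hw,lab):
    # iterative: keep points near axis
    c=np.array(c0); d=None; P=P[:,:2]
    Q=P[np.hypot(*(P-c).T)<hl+.02]
    for k in range(6):
        vx,vy,x,y=cv2.fitLine(Q.astype(np.float32),cv2.DIST_HUBER,0,1e-4,1e-4).ravel()
        d=np.array([vx,vy]);d*=np.sign(d[0]); n=np.array([-d[1],d[0]]); r=P-[x,y]
        Q=P[(abs(r@n)<hw*(2.5 if k<2 else 1))&(abs(r@d)<hl+.03)]
    s=(Q-[x,y])@d; m=np.array([x,y])+d*(np.percentile(s,2)+np.percentile(s,98))/2
    print(lab,len(Q),'mid',m.round(4),'deg',np.degrees(np.arctan2(d[1],d[0])).round(1),'len',np.ptp(np.percentile(s,[2,98])).round(3))
for n in('top','scene'):
    C=np.load(n+'1.npy').reshape(-1,3); g=lambda z0,z1:C[(C[:,2]>z0)&(C[:,2]<z1)]
    line(g(.008,.04),(.462,-.335),.1,.014,n+' tip'); line(g(.008,.04),(.46,-.166),.1,.014,n+' bare')
    Q=g(.017,.03); Q=Q[(Q[:,1]<.165)&(Q[:,1]>.1)]; line(Q,(.53,.136),.08,.006,n+' lip')
    Q=g(.034,.06);Q=Q[(Q[:,1]<.165)&(Q[:,1]>.1)]; print(np.percentile(Q,[5,50,95],axis=0).round(4).tolist())
```

```text
top tip 282 mid [ 0.4598 -0.3337] deg 14.4 len 0.19
top bare 227 mid [ 0.4653 -0.1705] deg -20.6 len 0.192
top lip 53 mid [0.5301 0.1349] deg 4.2 len 0.15
[[0.528, 0.101, 0.0415], [0.8692, 0.1068, 0.0509], [0.9481, 0.1359, 0.0584]]
scene tip 374 mid [ 0.4644 -0.3328] deg 13.7 len 0.186
scene bare 349 mid [ 0.4674 -0.1693] deg -20.6 len 0.195
scene lip 76 mid [0.5299 0.1356] deg 4.5 len 0.156
[[0.5371, 0.1007, 0.0424], [0.8827, 0.1071, 0.0532], [0.9586, 0.1349, 0.0583]]
```

>>> arm_command(targets=[{"dx": 0.15, "dy": 0.16, "dz": 0.07, "az": 30}, {"dx": 0.3, "dy": 0.32, "dz": 0.07, "az": 40}, {"dx": 0.3, "dy": 0.32, "dz": 0.07, "az": 40}, {"dx": 0.3, "dy": 0.32, "dz": 0.07, "az": 40}, {"dx": 0.3, "dy": 0.32, "dz": 0.07, "az": 60}, {"dx": 0.3, "dy": 0.32, "dz": 0.07, "az": 60}, {"dx": 0.3, "dy": 0.32, "dz": 0.07, "az": 60}, {"dx": 0.3, "dy": 0.32, "dz": 0.07, "az": 60}, {"dx": 0.3, "dy": 0.32, "dz": 0.07, "az": 60}, {"dx": 0.3, "dy": 0.32, "dz": 0.07, "az": 60}, {"dx": 0.3, "dy": 0.32, "dz": 0.07, "az": 60}, {"dx": 0.333, "dy": 0.754, "dz": 0.03, "az": 77}, {"dx": 0.333, "dy": 0.754, "dz": 0.03, "az": 77}, {"dx": 0.333, "dy": 0.754, "dz": 0.03, "az": 77}, {"dx": 0.333, "dy": 0.754, "dz": 0.03, "az": 77}, {"dx": 0.333, "dy": 0.754, "dz": 0.03, "az": 77}, {"dx": 0.333, "dy": 0.754, "dz": 0.03, "az": 77}, {"dx": 0.333, "dy": 0.754, "dz": 0.03, "az": 77}, {"dx": 0.333, "dy": 0.754, "dz": 0.03, "az": 77}, {"dx": 0.333, "dy": 0.754, "dz": 0.03, "az": 77}], jaw=0)

```text
invalid input at $.targets[0]: expected keys dx, dy, dz, ax, ay, az
```

>>> arm_command(targets=[{"dx": 0.15, "dy": 0.16, "dz": 0.07, "ax": 0, "ay": 0, "az": 30}, {"dx": 0.3, "dy": 0.32, "dz": 0.07, "ax": 0, "ay": 0, "az": 40}, {"dx": 0.3, "dy": 0.32, "dz": 0.07, "ax": 0, "ay": 0, "az": 40}, {"dx": 0.3, "dy": 0.32, "dz": 0.07, "ax": 0, "ay": 0, "az": 40}, {"dx": 0.3, "dy": 0.32, "dz": 0.07, "ax": 0, "ay": 0, "az": 60}, {"dx": 0.3, "dy": 0.32, "dz": 0.07, "ax": 0, "ay": 0, "az": 60}, {"dx": 0.3, "dy": 0.32, "dz": 0.07, "ax": 0, "ay": 0, "az": 60}, {"dx": 0.3, "dy": 0.32, "dz": 0.07, "ax": 0, "ay": 0, "az": 60}, {"dx": 0.3, "dy": 0.32, "dz": 0.07, "ax": 0, "ay": 0, "az": 60}, {"dx": 0.333, "dy": 0.754, "dz": 0.03, "ax": 0, "ay": 0, "az": 77}, {"dx": 0.333, "dy": 0.754, "dz": 0.03, "ax": 0, "ay": 0, "az": 77}, {"dx": 0.333, "dy": 0.754, "dz": 0.03, "ax": 0, "ay": 0, "az": 77}, {"dx": 0.333, "dy": 0.754, "dz": 0.03, "ax": 0, "ay": 0, "az": 77}, {"dx": 0.333, "dy": 0.754, "dz": 0.03, "ax": 0, "ay": 0, "az": 77}, {"dx": 0.333, "dy": 0.754, "dz": 0.03, "ax": 0, "ay": 0, "az": 77}, {"dx": 0.333, "dy": 0.754, "dz": 0.03, "ax": 0, "ay": 0, "az": 77}, {"dx": 0.333, "dy": 0.754, "dz": 0.03, "ax": 0, "ay": 0, "az": 77}, {"dx": 0.333, "dy": 0.754, "dz": 0.03, "ax": 0, "ay": 0, "az": 77}, {"dx": 0.333, "dy": 0.754, "dz": 0.03, "ax": 0, "ay": 0, "az": 77}, {"dx": 0.333, "dy": 0.754, "dz": 0.03, "ax": 0, "ay": 0, "az": 77}], jaw=0)

```text
clock: 2.87
tool_pos: [0.5246, 0.1034, 0.2179]
tool_rot: [0.0, 0.678, 0.735, 0.0]
wrist_force: [1.0, 0.8, -0.1]
width: 0.999
grip_force: 0.0
```

Run:
```python
from h import *
s=status.read_state(); print(np.round(s['tool_pos'],4),np.round(s['tool_rot'],4),np.round(s['joint_positions'],2))
M=rot(s['tool_rot']); print('tool y deg',np.degrees(np.arctan2(M[1,1],M[0,1])),M[:,2].round(3))
p=grab('wrist','w1.png'); C=cloud(p).reshape(-1,3); np.save('w1.npy',C)
print([(d['at'],d['score']) for d in finder.find_in(p,'rack_tab')])
Q=C[(C[:,0]>.4)&(C[:,0]<.65)&(C[:,1]>.1)&(C[:,1]<.165)]
for z0,z1 in((.019,.028),(.036,.05)):
    q=Q[(Q[:,2]>z0)&(Q[:,2]<z1)]
    if len(q)>5: print(z0,len(q),cv2.minAreaRect((q[:,:2]*1000).astype(np.float32)),q.mean(0).round(4),np.percentile(q,[2,98],axis=0).round(4).tolist())
```

```text
[0.5246 0.1034 0.2179] [3.000e-04 6.781e-01 7.350e-01 2.000e-04] [ 0.05  0.45 -0.43  1.79  0.23  0.95 -0.4 ]
tool y deg 4.611495310426468 [ 0.001 -0.    -1.   ]
[([0.5263, 0.1792, 0.0112], 0.85)]
0.019 655 ((527.9332275390625, 136.68243408203125), (159.85787963867188, 4.958256244659424), 4.448803424835205) [0.5254 0.1365 0.0249] [[0.4504, 0.1292, 0.0196], [0.6044, 0.1438, 0.0269]]
0.036 177 ((527.9751586914062, 136.84323120117188), (28.999662399291992, 4.679333209991455), 4.176484107971191) [0.5279 0.137  0.044 ] [[0.5137, 0.1338, 0.0375], [0.5423, 0.1398, 0.0463]]
```

View pics/w1.png

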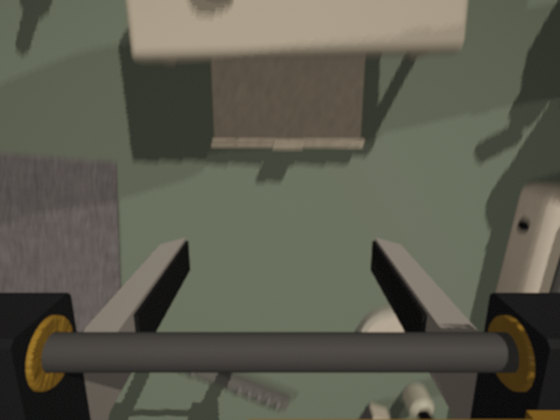

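>>> arm_command(targets=[{"dx": 0.003, "dy": 0.034, "dz": -0.03, "ax": 0, "ay": 0, "az": 0}, {"dx": 0.003, "dy": 0.034, "dz": -0.06, "ax": 0, "ay": 0, "az": 0}, {"dx": 0.003, "dy": 0.034, "dz": -0.098, "ax": 0, "ay": 0, "az": 0}, {"dx": 0.003, "dy": 0.034, "dz": -0.098, "ax": 0, "ay": 0, "az": 0}])

```text
clock: 3.3
tool_pos: [0.5227, 0.1337, 0.1141]
tool_rot: [-0.003, 0.678, 0.735, -0.005]
wrist_force: [-0.8, -1.3, -0.6]
width: 1.004
grip_force: 0.0
```

Run:
```python
from h import *
s=status.read_state(); t=np.array(s['tool_pos']); print(t.round(4))
p=grab('wrist'); print('cam rel',(np.array(p['position'])-t).round(3), rot(p['attitude'])[:,2].round(2) if np.size(p['attitude'])==4 else p['attitude'])
```

```text
[0.5227 0.1337 0.1141]
cam rel [-0.005  0.074  0.2  ] [ 0.01 -0.26 -0.97]
```

>>> arm_command(targets=[{"dx": 0.0, "dy": 0.0, "dz": -0.02, "ax": 0, "ay": 0, "az": 0}, {"dx": 0, "dy": 0, "dz": -0.04, "ax": 0, "ay": 0, "az": 0}, {"dx": 0, "dy": 0, "dz": -0.06, "ax": 0, "ay": 0, "az": 0}, {"dx": 0, "dy": 0, "dz": -0.07, "ax": 0, "ay": 0, "az": 0}, {"dx": 0, "dy": 0, "dz": -0.07, "ax": 0, "ay": 0, "az": 0}, {"dx": 0, "dy": 0, "dz": -0.07, "ax": 0, "ay": 0, "az": 0}])

```text
clock: 3.85
tool_pos: [0.5285, 0.1354, 0.0511]
tool_rot: [0.001, 0.678, 0.735, 0.001]
wrist_force: [-0.2, 0.2, 0.4]
width: 1.004
grip_force: 0.0
```

>>> arm_command(targets=[{"dx": 0, "dy": 0.001, "dz": -0.008, "ax": 0, "ay": 0, "az": 0}, {"dx": 0, "dy": 0.001, "dz": -0.015, "ax": 0, "ay": 0, "az": 0}, {"dx": 0, "dy": 0.001, "dz": -0.015, "ax": 0, "ay": 0, "az": 0}])

```text
clock: 4.1
tool_pos: [0.5272, 0.1364, 0.0343]
tool_rot: [-0.0, 0.678, 0.735, -0.0]
wrist_force: [-0.6, -0.6, 0.2]
width: 1.002
grip_force: 0.0
```

>>> arm_command(targets=[{"dx": 0, "dy": 0, "dz": 0, "ax": 0, "ay": 0, "az": 0}, {"dx": 0, "dy": 0, "dz": 0, "ax": 0, "ay": 0, "az": 0}, {"dx": 0, "dy": 0, "dz": 0, "ax": 0, "ay": 0, "az": 0}, {"dx": 0, "dy": 0, "dz": 0, "ax": 0, "ay": 0, "az": 0}, {"dx": 0, "dy": 0, "dz": 0, "ax": 0, "ay": 0, "az": 0}, {"dx": 0, "dy": 0, "dz": 0, "ax": 0, "ay": 0, "az": 0}, {"dx": 0, "dy": 0, "dz": 0, "ax": 0, "ay": 0, "az": 0}, {"dx": 0, "dy": 0, "dz": 0, "ax": 0, "ay": 0, "az": 0}], jaw=1)

```text
clock: 4.77
tool_pos: [0.5275, 0.1365, 0.0348]
tool_rot: [0.0, 0.678, 0.735, 0.0]
wrist_force: [0.1, 0.6, -0.2]
width: 0.469
grip_force: 0.0
```

>>> arm_command(targets=[{"dx": 0, "dy": 0, "dz": 0, "ax": 0, "ay": 0, "az": 0}, {"dx": 0, "dy": 0, "dz": 0, "ax": 0, "ay": 0, "az": 0}, {"dx": 0, "dy": 0, "dz": 0, "ax": 0, "ay": 0, "az": 0}, {"dx": 0, "dy": 0, "dz": 0, "ax": 0, "ay": 0, "az": 0}, {"dx": 0, "dy": 0, "dz": 0, "ax": 0, "ay": 0, "az": 0}, {"dx": 0, "dy": 0, "dz": 0, "ax": 0, "ay": 0, "az": 0}])

```text
clock: 5.27
tool_pos: [0.5275, 0.1365, 0.0347]
tool_rot: [-0.0, 0.678, 0.735, -0.0]
wrist_force: [0.1, -0.2, -0.0]
width: 0.043
grip_force: 0.0
```

>>> arm_command(targets=[{"dx": 0.001, "dy": -0.006, "dz": 0, "ax": 0, "ay": 0, "az": 0}, {"dx": 0.002, "dy": -0.016, "dz": 0, "ax": 0, "ay": 0, "az": 0.2}, {"dx": 0.004, "dy": -0.029, "dz": 0, "ax": 0, "ay": 0, "az": 0.4}, {"dx": 0.007, "dy": -0.043, "dz": 0, "ax": 0, "ay": 0, "az": 0.6}, {"dx": 0.01, "dy": -0.057, "dz": 0, "ax": 0, "ay": 0, "az": 0.8}, {"dx": 0.013, "dy": -0.071, "dz": 0, "ax": 0, "ay": 0, "az": 1}, {"dx": 0.016, "dy": -0.085, "dz": 0, "ax": 0, "ay": 0, "az": 1.2}, {"dx": 0.019, "dy": -0.099, "dz": 0, "ax": 0, "ay": 0, "az": 1.4}, {"dx": 0.021, "dy": -0.112, "dz": 0, "ax": 0, "ay": 0, "az": 1.6}, {"dx": 0.023, "dy": -0.122, "dz": 0, "ax": 0, "ay": 0, "az": 1.7}, {"dx": 0.023, "dy": -0.127, "dz": 0, "ax": 0, "ay": 0, "az": 1.7}, {"dx": 0.023, "dy": -0.127, "dz": 0, "ax": 0, "ay": 0, "az": 1.7}, {"dx": 0.023, "dy": -0.127, "dz": 0, "ax": 0, "ay": 0, "az": 1.7}])

```text
clock: 6.35
tool_pos: [0.5503, 0.0096, 0.0347]
tool_rot: [-0.0, 0.667, 0.745, 0.0]
wrist_force: [-0.0, 0.0, -0.4]
width: 0.006
grip_force: 0.0
```

Run:
```python
from h import *
p=grab('scene'); cv2.imwrite('pics/s2.png',cv2.resize(p['img'][100:330,280:480],None,fx=3,fy=2.6)[...,::-1])
p=grab('wrist','w2.png'); C=cloud(p).reshape(-1,3)
Q=C[(C[:,0]>.4)&(C[:,0]<.65)&(C[:,1]>.1)&(C[:,1]<.165)]
for z0,z1 in((.019,.028),(.036,.05)):
    q=Q[(Q[:,2]>z0)&(Q[:,2]<z1)]
    if len(q)>5: print(z0,len(q),cv2.minAreaRect((q[:,:2]*1000).astype(np.float32)))
```

```text
0.019 1642 ((531.30615234375, 135.99708557128906), (153.43223571777344, 4.153759002685547), 4.4866862297058105)
```

View pics/w2.png

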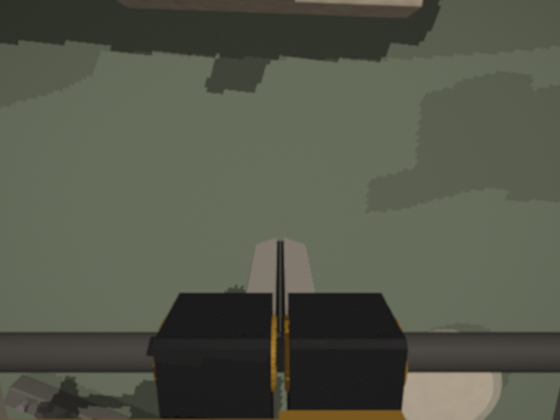

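Run:
```python
from h import *
s=status.read_state(); t=np.array(s['tool_pos']); print(t.round(4),s['width'])
for n in('scene','top','wrist'):
    p=grab(n); C=cloud(p); F=C.reshape(-1,3)
    q=F[(abs(F[:,0]-t[0])<.05)&(abs(F[:,1]-t[1])<.05)&(F[:,2]>.008)]
    if len(q): print(n,len(q),'minz',np.sort(q[:,2])[:8].round(3)); l=q[q[:,2]<q[:,2].min()+.03]; print(l.min(0).round(4),l.max(0).round(4),np.median(l,0).round(4))
    if n=='wrist': print(C[236:262:4,262:300:6].round(3).tolist())
```

```text
[0.5504 0.0106 0.0348] 0.005050486059496341
scene 5261 minz [0.008 0.008 0.008 0.009 0.009 0.011 0.098 0.102]
[ 0.5111 -0.0301  0.0081] [0.5884 0.0595 0.0115] [0.5579 0.021  0.0086]
top 800 minz [0.009 0.241 0.432 0.433 0.435 0.441 0.441 0.442]
[0.5124 0.0427 0.009 ] [0.5124 0.0427 0.009 ] [0.5124 0.0427 0.009 ]
wrist 42798 minz [0.055 0.055 0.056 0.056 0.056 0.057 0.057 0.057]
[0.5363 0.0024 0.0547] [0.5608 0.0211 0.0847] [0.5491 0.019  0.0741]
[[[0.539, 0.0, 0.002], [0.543, 0.0, 0.001], [0.547, 0.001, 0.001], [0.551, 0.002, 0.002], [0.555, 0.002, 0.002], [0.559, 0.002, 0.001], [0.563, 0.003, 0.002]], [[0.539, -0.003, 0.001], [0.543, -0.002, 0.001], [0.546, 0.019, 0.059], [0.551, -0.001, 0.002], [0.552, 0.02, 0.059], [0.559, -0.0, 0.002], [0.563, 0.0, 0.002]], [[0.54, 0.019, 0.065], [0.543, 0.019, 0.064], [0.546, 0.019, 0.065], [0.549, 0.018, 0.059], [0.552, 0.02, 0.064], [0.555, 0.02, 0.062], [0.558, 0.02, 0.063]], [[0.54, 0.018, 0.069], [0.543, 0.018, 0.068], [0.546, 0.02, 0.071], [0.549, 0.018, 0.067], [0.552, 0.02, 0.069], [0.554, 0.02, 0.069], [0.557, 0.02, 0.069]], [[0.54, 0.019, 0.074], [0.543, 0.019, 0.074], [0.546, 0.02, 0.075], [0.549, 0.018, 0.071], [0.551, 0.02, 0.074], [0.554, 0.02, 0.074], [0.557, 0.021, 0.075]], [[0.541, 0.019, 0.079], [0.543, 0.019, 0.079], [0.546, 0.019, 0.079], [0.549, 0.018, 0.076], [0.551, 0.02, 0.078], [0.554, 0.02, 0.078], [0.557, 0.02, 0.079]], [[0.541, 0.019, 0.084], [0.543, 0.019, 0.084], [0.546, 0.019, 0.084], [0.549, 0.016, 0.076], [0.551, 0.02, 0.084], [0.554, 0.02, 0.084], [0.556, 0.021, 0.084]]]
```

View pics/s2.png

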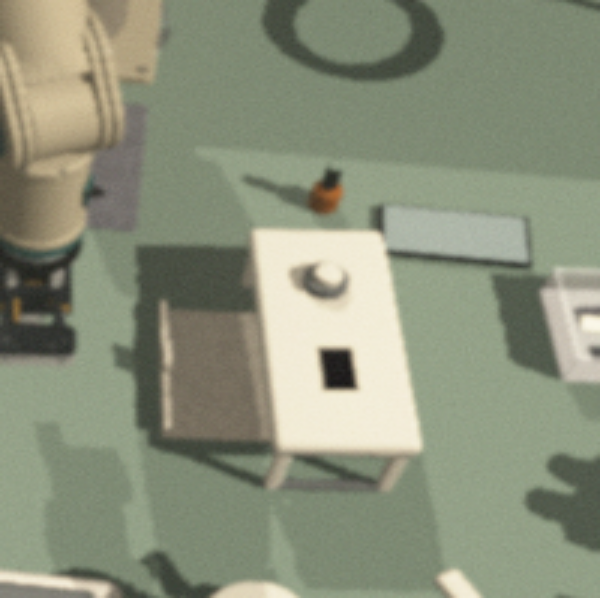

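The tip visible in the wrist picture is about 20 mm higher than the reading implies, and the closing fingers passed over the 44 mm tab. I'll probe the bare table here with closed fingers to calibrate.

>>> arm_command(targets=[{"dx": 0, "dy": 0, "dz": -0.012, "ax": 0, "ay": 0, "az": 0}, {"dx": 0, "dy": 0, "dz": -0.022, "ax": 0, "ay": 0, "az": 0}, {"dx": 0, "dy": 0, "dz": -0.023, "ax": 0, "ay": 0, "az": 0}, {"dx": 0, "dy": 0, "dz": -0.023, "ax": 0, "ay": 0, "az": 0}])

```text
clock: 6.93
tool_pos: [0.5497, 0.0098, 0.0109]
tool_rot: [-0.001, 0.667, 0.745, -0.001]
wrist_force: [0.6, -0.5, 0.1]
width: 0.005
grip_force: 0.0
```

```bash
cat > tip.py <<'E'
from h import *
s=status.read_state(); t=np.array(s['tool_pos']); print(t.round(4),s['width'],np.round(s['wrist_force'],1))
p=grab('wrist'); C=cloud(p); F=C[200:290,255:310].reshape(-1,3); q=F[(F[:,2]>.008)]
print('tip z',np.percentile(q[:,2],[0,1,3]).round(4),'y',np.percentile(q[:,1],[5,50,95]).round(4)); print('cam rel',np.array(p['position'])-t)
E
python3 tip.py
```

```text
[0.5497 0.0098 0.0109] 0.005400193821525887 [ 0.6 -0.5  0.1]
tip z [0.0306 0.0341 0.0372] y [0.0169 0.0185 0.02  ]
cam rel [-0.00860053  0.07348524  0.2001014 ]
```

>>> arm_command(targets=[{"dx": 0, "dy": 0, "dz": -0.003, "ax": 0, "ay": 0, "az": 0}, {"dx": 0, "dy": 0, "dz": -0.005, "ax": 0, "ay": 0, "az": 0}, {"dx": 0, "dy": 0, "dz": -0.006, "ax": 0, "ay": 0, "az": 0}, {"dx": 0, "dy": 0, "dz": -0.006, "ax": 0, "ay": 0, "az": 0}])

```text
clock: 7.32
tool_pos: [0.5504, 0.0095, 0.0056]
tool_rot: [-0.0, 0.667, 0.745, -0.0]
wrist_force: [-0.1, -0.1, 0.4]
width: 0.003
grip_force: 0.0
```

>>> arm_command(targets=[{"dx": 0, "dy": 0, "dz": -0.004, "ax": 0, "ay": 0, "az": 0}, {"dx": 0, "dy": 0, "dz": -0.008, "ax": 0, "ay": 0, "az": 0}, {"dx": 0, "dy": 0, "dz": -0.012, "ax": 0, "ay": 0, "az": 0}, {"dx": 0, "dy": 0, "dz": -0.014, "ax": 0, "ay": 0, "az": 0}, {"dx": 0, "dy": 0, "dz": -0.014, "ax": 0, "ay": 0, "az": 0}])

```text
clock: 7.73
tool_pos: [0.55, 0.0095, -0.009]
tool_rot: [-0.0, 0.667, 0.745, -0.0]
wrist_force: [0.6, 0.1, 1.0]
width: 0.007
grip_force: 0.0
```

```bash
python3 tip.py
```

```text
[ 0.55    0.0095 -0.009 ] 0.007063261484993742 [0.6 0.1 1. ]
tip z [0.0113 0.0142 0.0172] y [0.0167 0.0182 0.0197]
cam rel [-0.00872442  0.07350101  0.20007892]
```

>>> arm_command(targets=[{"dx": 0, "dy": 0, "dz": -0.003, "ax": 0, "ay": 0, "az": 0}, {"dx": 0, "dy": 0, "dz": -0.006, "ax": 0, "ay": 0, "az": 0}, {"dx": 0, "dy": 0, "dz": -0.007, "ax": 0, "ay": 0, "az": 0}, {"dx": 0, "dy": 0, "dz": -0.007, "ax": 0, "ay": 0, "az": 0}])

```text
clock: 8.12
tool_pos: [0.5502, 0.0095, -0.0156]
tool_rot: [-0.0, 0.667, 0.745, -0.0]
wrist_force: [-1.2, -0.4, 0.3]
width: 0.006
grip_force: 0.0
```

>>> arm_command(targets=[{"dx": 0, "dy": 0, "dz": -0.001, "ax": 0, "ay": 0, "az": 0}, {"dx": 0, "dy": 0, "dz": -0.002, "ax": 0, "ay": 0, "az": 0}, {"dx": 0, "dy": 0, "dz": -0.002, "ax": 0, "ay": 0, "az": 0}])

```text
clock: 8.37
tool_pos: [0.5504, 0.0095, -0.0174]
tool_rot: [-0.0, 0.667, 0.745, -0.0]
wrist_force: [0.6, -0.5, -0.3]
width: 0.005
grip_force: 0.0
```

>>> arm_command(targets=[{"dx": 0, "dy": 0, "dz": -0.001, "ax": 0, "ay": 0, "az": 0}, {"dx": 0, "dy": 0, "dz": -0.002, "ax": 0, "ay": 0, "az": 0}, {"dx": 0, "dy": 0, "dz": -0.003, "ax": 0, "ay": 0, "az": 0}, {"dx": 0, "dy": 0, "dz": -0.003, "ax": 0, "ay": 0, "az": 0}])

```text
clock: 8.7
tool_pos: [0.5506, 0.0095, -0.0195]
tool_rot: [0.0, 0.667, 0.745, -0.0]
wrist_force: [-1.0, -1.2, 7.8]
width: 0.005
grip_force: 3.9
```

```bash
python3 tip.py
```

```text
[ 0.5506  0.0095 -0.0195] 0.004951460460305005 [-1.  -1.2  7.8]
tip z [0.008  0.0087 0.0103] y [0.0167 0.0183 0.0197]
cam rel [-0.00898807  0.07359139  0.20006121]
```

>>> arm_command(targets=[{"dx": 0, "dy": 0, "dz": 0.04, "ax": 0, "ay": 0, "az": 0}, {"dx": 0, "dy": 0.0, "dz": 0.08, "ax": 0, "ay": 0, "az": 0}, {"dx": -0.01, "dy": 0.04, "dz": 0.08, "ax": 0, "ay": 0, "az": -1}, {"dx": -0.02, "dy": 0.08, "dz": 0.08, "ax": 0, "ay": 0, "az": -1.7}, {"dx": -0.0225, "dy": 0.115, "dz": 0.08, "ax": 0, "ay": 0, "az": -1.7}, {"dx": -0.0225, "dy": 0.127, "dz": 0.08, "ax": 0, "ay": 0, "az": -1.7}, {"dx": -0.0225, "dy": 0.127, "dz": 0.08, "ax": 0, "ay": 0, "az": -1.7}, {"dx": -0.0225, "dy": 0.127, "dz": 0.08, "ax": 0, "ay": 0, "az": -1.7}, {"dx": -0.0225, "dy": 0.127, "dz": 0.08, "ax": 0, "ay": 0, "az": -1.7}, {"dx": -0.0225, "dy": 0.127, "dz": 0.065, "ax": 0, "ay": 0, "az": -1.7}, {"dx": -0.0225, "dy": 0.127, "dz": 0.055, "ax": 0, "ay": 0, "az": -1.7}, {"dx": -0.0225, "dy": 0.127, "dz": 0.055, "ax": 0, "ay": 0, "az": -1.7}], jaw=0.3)

```text
clock: 9.75
tool_pos: [0.5267, 0.1337, 0.0327]
tool_rot: [-0.001, 0.679, 0.734, -0.002]
wrist_force: [-0.5, -0.3, 0.1]
width: 0.7
grip_force: 0.0
```

>>> arm_command(targets=[{"dx": 0.001, "dy": 0.001, "dz": -0.008, "ax": 0, "ay": 0, "az": 0}, {"dx": 0.001, "dy": 0.001, "dz": -0.016, "ax": 0, "ay": 0, "az": 0}, {"dx": 0.001, "dy": 0.001, "dz": -0.025, "ax": 0, "ay": 0, "az": 0}, {"dx": 0.001, "dy": 0.001, "dz": -0.026, "ax": 0, "ay": 0, "az": 0}, {"dx": 0.001, "dy": 0.001, "dz": -0.026, "ax": 0, "ay": 0, "az": 0}])

```text
clock: 10.17
tool_pos: [0.5283, 0.1374, 0.0079]
tool_rot: [-0.0, 0.678, 0.735, -0.001]
wrist_force: [1.0, 0.1, -0.1]
width: 0.701
grip_force: 0.0
```

>>> arm_command(targets=[{"dx": 0, "dy": 0, "dz": 0, "ax": 0, "ay": 0, "az": 0}, {"dx": 0, "dy": 0, "dz": 0, "ax": 0, "ay": 0, "az": 0}, {"dx": 0, "dy": 0, "dz": 0, "ax": 0, "ay": 0, "az": 0}, {"dx": 0, "dy": 0, "dz": 0, "ax": 0, "ay": 0, "az": 0}, {"dx": 0, "dy": 0, "dz": 0, "ax": 0, "ay": 0, "az": 0}, {"dx": 0, "dy": 0, "dz": 0, "ax": 0, "ay": 0, "az": 0}, {"dx": 0, "dy": 0, "dz": 0, "ax": 0, "ay": 0, "az": 0}, {"dx": 0, "dy": 0, "dz": 0, "ax": 0, "ay": 0, "az": 0}], jaw=1)

```text
clock: 10.83
tool_pos: [0.5291, 0.1376, 0.0089]
tool_rot: [0.0, 0.678, 0.735, 0.0]
wrist_force: [0.4, 0.0, 1.4]
width: 0.31
grip_force: 30.0
```

>>> arm_command(targets=[{"dx": 0.001, "dy": -0.006, "dz": 0, "ax": 0, "ay": 0, "az": 0}, {"dx": 0.002, "dy": -0.016, "dz": 0, "ax": 0, "ay": 0, "az": 0.2}, {"dx": 0.004, "dy": -0.029, "dz": 0, "ax": 0, "ay": 0, "az": 0.4}, {"dx": 0.007, "dy": -0.043, "dz": 0, "ax": 0, "ay": 0, "az": 0.6}, {"dx": 0.01, "dy": -0.057, "dz": 0, "ax": 0, "ay": 0, "az": 0.8}, {"dx": 0.013, "dy": -0.071, "dz": 0, "ax": 0, "ay": 0, "az": 1}, {"dx": 0.016, "dy": -0.085, "dz": 0, "ax": 0, "ay": 0, "az": 1.2}, {"dx": 0.019, "dy": -0.099, "dz": 0, "ax": 0, "ay": 0, "az": 1.4}, {"dx": 0.021, "dy": -0.112, "dz": 0, "ax": 0, "ay": 0, "az": 1.6}, {"dx": 0.022, "dy": -0.122, "dz": 0, "ax": 0, "ay": 0, "az": 1.7}, {"dx": 0.022, "dy": -0.128, "dz": 0, "ax": 0, "ay": 0, "az": 1.7}, {"dx": 0.022, "dy": -0.128, "dz": 0, "ax": 0, "ay": 0, "az": 1.7}, {"dx": 0.022, "dy": -0.128, "dz": 0, "ax": 0, "ay": 0, "az": 1.7}])

```text
clock: 11.92
tool_pos: [0.5513, 0.0073, 0.0089]
tool_rot: [0.001, 0.668, 0.745, -0.001]
wrist_force: [1.1, -3.5, 3.0]
width: 0.311
grip_force: 30.0
```

>>> arm_command(targets=[{"dx": 0, "dy": 0, "dz": 0, "ax": 0, "ay": 0, "az": 0}, {"dx": 0, "dy": 0, "dz": 0, "ax": 0, "ay": 0, "az": 0}, {"dx": 0, "dy": 0, "dz": 0, "ax": 0, "ay": 0, "az": 0}, {"dx": 0, "dy": 0, "dz": 0, "ax": 0, "ay": 0, "az": 0}, {"dx": 0, "dy": 0, "dz": 0.02, "ax": 0, "ay": 0, "az": 0}, {"dx": 0, "dy": 0, "dz": 0.06, "ax": 0, "ay": 0, "az": 0}, {"dx": 0, "dy": 0, "dz": 0.1, "ax": 0, "ay": 0, "az": 0}, {"dx": 0, "dy": 0, "dz": 0.14, "ax": 0, "ay": 0, "az": 0}, {"dx": 0, "dy": -0.04, "dz": 0.17, "ax": 0, "ay": 0, "az": 0}], jaw=0)

```text
clock: 12.67
tool_pos: [0.5528, -0.0151, 0.178]
tool_rot: [0.0, 0.663, 0.749, 0.004]
wrist_force: [1.6, 1.0, -0.2]
width: 0.909
grip_force: 0.0
```

```bash
cat > rk.py <<'E'
from h import *
import sys
p=grab(sys.argv[1],sys.argv[2] if len(sys.argv)>2 else None); C=cloud(p).reshape(-1,3)
Q=C[(C[:,0]>.42)&(C[:,0]<.68)&(C[:,1]>-.04)&(C[:,1]<.2)]
def r(q,l):
    if len(q)>5: print(l,len(q),[np.round(v,1) for v in cv2.minAreaRect((q[:,:2]*1000).astype(np.float32))],q.mean(0).round(4))
r(Q[(Q[:,2]>.018)&(Q[:,2]<.028)&(Q[:,1]<.06)],'lip')
r(Q[(Q[:,2]>.036)&(Q[:,2]<.05)&(Q[:,1]<.06)],'tab')
u=Q[(Q[:,2]>.03)&(Q[:,2]<.056)&(Q[:,1]>.08)]
r(u[u[:,0]<.54],'upL'); r(u[u[:,0]>.54],'upR')
E
python3 rk.py wrist w3.png; python3 rk.py scene
```

```text
lip 862 [array([550.3,   6.4]), array([159.8,   5.3]), np.float64(5.9)] [0.55   0.0069 0.0244]
tab 215 [array([550.3,   6.4]), array([29.1,  5.2]), np.float64(5.7)] [0.5505 0.0069 0.0443]
upL 460 [array([468.2, 118.9]), array([ 6.5, 36.3]), np.float64(6.2)] [0.4692 0.1176 0.0413]
upR 512 [array([607.2, 135. ]), array([ 6.6, 39.1]), np.float64(6.2)] [0.6065 0.1334 0.0413]
lip 59 [array([551.5,   6.6]), array([156.8,   3. ]), np.float64(6.1)] [0.5574 0.0074 0.0243]
tab 20 [array([552. ,   5.9]), array([30.2,  3.1]), np.float64(6.5)] [0.5539 0.006  0.0449]
upL 69 [array([470.7, 118.8]), array([11.9, 43.4]), np.float64(0.8)] [0.4712 0.1191 0.0402]
upR 71 [array([609.4, 132.4]), array([10.6, 42.1]), np.float64(8.1)] [0.6102 0.1346 0.0408]
```

View pics/w3.png

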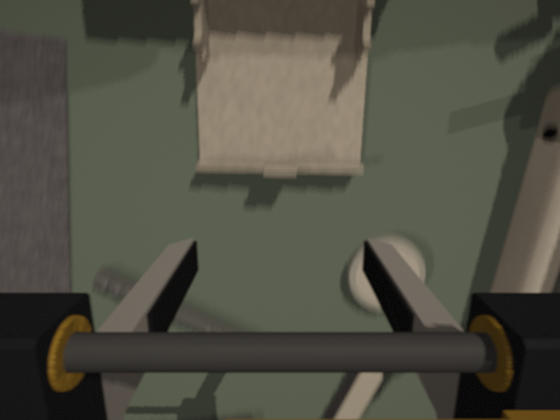

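>>> arm_command(targets=[{"dx": -0.02, "dy": -0.04, "dz": 0.02, "ax": 0, "ay": 0, "az": -7}, {"dx": -0.04, "dy": -0.07, "dz": 0.02, "ax": 0, "ay": 0, "az": -14}, {"dx": -0.06, "dy": -0.1, "dz": 0.02, "ax": 0, "ay": 0, "az": -21}, {"dx": -0.07, "dy": -0.13, "dz": 0.02, "ax": 0, "ay": 0, "az": -28}, {"dx": -0.08, "dy": -0.16, "dz": 0.02, "ax": 0, "ay": 0, "az": -35}, {"dx": -0.09, "dy": -0.19, "dz": 0.02, "ax": 0, "ay": 0, "az": -42}, {"dx": -0.1, "dy": -0.22, "dz": 0.02, "ax": 0, "ay": 0, "az": -49}, {"dx": -0.115, "dy": -0.25, "dz": 0.02, "ax": 0, "ay": 0, "az": -56}, {"dx": -0.13, "dy": -0.28, "dz": 0.02, "ax": 0, "ay": 0, "az": -63}, {"dx": -0.15, "dy": -0.3, "dz": 0.02, "ax": 0, "ay": 0, "az": -70}, {"dx": -0.15, "dy": -0.305, "dz": 0.02, "ax": 0, "ay": 0, "az": -77}, {"dx": -0.15, "dy": -0.305, "dz": 0.02, "ax": 0, "ay": 0, "az": -82}, {"dx": -0.15, "dy": -0.305, "dz": 0.02, "ax": 0, "ay": 0, "az": -82}, {"dx": -0.15, "dy": -0.305, "dz": 0.02, "ax": 0, "ay": 0, "az": -82}, {"dx": -0.15, "dy": -0.305, "dz": 0.02, "ax": 0, "ay": 0, "az": -82}])

```text
clock: 14.02
tool_pos: [0.4012, -0.3278, 0.1933]
tool_rot: [-0.0, 0.992, 0.127, -0.0]
wrist_force: [-0.9, 1.1, 0.7]
width: 1.0
grip_force: 0.0
```

```bash
cat > bar.py <<'E'
from h import *
s=status.read_state(); M=rot(s['tool_rot']); print(np.round(s['tool_pos'],4),'tool y deg',np.degrees(np.arctan2(M[1,1],M[0,1])),M[:,2].round(3),s['clock'])
p=grab('wrist','w4.png'); C=cloud(p).reshape(-1,3)
print([(np.round(d['at'],4),round(d['score'],2)) for d in finder.find_in(p,'tip_bar_mid')][:2])
g=C[(C[:,2]>.006)&(C[:,2]<.03)&(abs(C[:,0]-.462)<.13)&(abs(C[:,1]+.333)<.06)]
print(len(g),cv2.minAreaRect((g[:,:2]*1000).astype(np.float32)))
q=g[g[:,2]>.018]; print('tips',len(q),cv2.minAreaRect((q[:,:2]*1000).astype(np.float32)))
E
python3 bar.py
```

```text
[ 0.4012 -0.3278  0.1933] tool y deg -75.45418087082314 [-0.001  0.001 -1.   ] 14.0167
[(array([ 0.4749, -0.3287,  0.0183]), 0.65)]
3873 ((457.8478088378906, -332.7236328125), (199.22732543945312, 22.10304069519043), 13.85689926147461)
tips 2259 ((458.0245361328125, -332.6800231933594), (180.5859832763672, 22.10304069519043), 13.856902122497559)
```

View pics/w4.png

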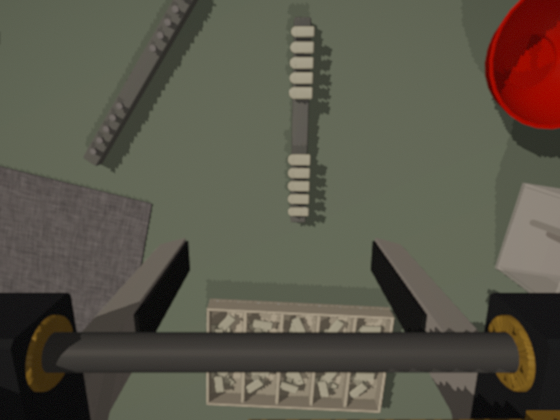

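>>> arm_command(targets=[{"dx": 0.03, "dy": -0.003, "dz": -0.02, "ax": 0, "ay": 0, "az": -0.7}, {"dx": 0.057, "dy": -0.005, "dz": -0.05, "ax": 0, "ay": 0, "az": -0.7}, {"dx": 0.057, "dy": -0.005, "dz": -0.085, "ax": 0, "ay": 0, "az": -0.7}, {"dx": 0.057, "dy": -0.005, "dz": -0.12, "ax": 0, "ay": 0, "az": -0.7}, {"dx": 0.057, "dy": -0.005, "dz": -0.15, "ax": 0, "ay": 0, "az": -0.7}, {"dx": 0.057, "dy": -0.005, "dz": -0.165, "ax": 0, "ay": 0, "az": -0.7}, {"dx": 0.057, "dy": -0.005, "dz": -0.165, "ax": 0, "ay": 0, "az": -0.7}, {"dx": 0.057, "dy": -0.005, "dz": -0.165, "ax": 0, "ay": 0, "az": -0.7}])

```text
clock: 14.78
tool_pos: [0.4578, -0.3332, 0.0282]
tool_rot: [-0.001, 0.993, 0.119, -0.001]
wrist_force: [0.4, 0.4, 0.1]
width: 0.999
grip_force: 0.0
```

>>> arm_command(targets=[{"dx": 0, "dy": 0, "dz": -0.015, "ax": 0, "ay": 0, "az": 0}, {"dx": 0, "dy": 0, "dz": -0.03, "ax": 0, "ay": 0, "az": 0}, {"dx": 0, "dy": 0, "dz": -0.038, "ax": 0, "ay": 0, "az": 0}, {"dx": 0, "dy": 0, "dz": -0.043, "ax": 0, "ay": 0, "az": 0}, {"dx": 0, "dy": 0, "dz": -0.043, "ax": 0, "ay": 0, "az": 0}], jaw=0.4)

```text
clock: 15.2
tool_pos: [0.4582, -0.3338, -0.0141]
tool_rot: [0.0, 0.993, 0.119, 0.0]
wrist_force: [-1.4, 0.3, -1.1]
width: 0.682
grip_force: 0.0
```

>>> arm_command(targets=[{"dx": 0, "dy": 0, "dz": 0, "ax": 0, "ay": 0, "az": 0}, {"dx": 0, "dy": 0, "dz": 0, "ax": 0, "ay": 0, "az": 0}, {"dx": 0, "dy": 0, "dz": 0, "ax": 0, "ay": 0, "az": 0}, {"dx": 0, "dy": 0, "dz": 0, "ax": 0, "ay": 0, "az": 0}, {"dx": 0, "dy": 0, "dz": 0, "ax": 0, "ay": 0, "az": 0}, {"dx": 0, "dy": 0, "dz": 0, "ax": 0, "ay": 0, "az": 0}, {"dx": 0, "dy": 0, "dz": 0, "ax": 0, "ay": 0, "az": 0}, {"dx": 0, "dy": 0, "dz": 0, "ax": 0, "ay": 0, "az": 0}, {"dx": 0, "dy": 0, "dz": 0, "ax": 0, "ay": 0, "az": 0}], jaw=1)

```text
clock: 15.95
tool_pos: [0.458, -0.3338, -0.0142]
tool_rot: [0.0, 0.993, 0.119, 0.0]
wrist_force: [-0.4, -0.4, 1.5]
width: 0.168
grip_force: 30.0
```

>>> arm_command(targets=[{"dx": 0, "dy": 0, "dz": 0.015, "ax": 0, "ay": 0, "az": 0}, {"dx": 0, "dy": 0, "dz": 0.045, "ax": 0, "ay": 0, "az": 0}, {"dx": 0, "dy": 0.0, "dz": 0.08, "ax": 0, "ay": 0, "az": 0}, {"dx": 0.005, "dy": 0.03, "dz": 0.115, "ax": 0, "ay": 0, "az": 0}, {"dx": 0.01, "dy": 0.065, "dz": 0.135, "ax": 0, "ay": 0, "az": 0}, {"dx": 0.018, "dy": 0.105, "dz": 0.135, "ax": 0, "ay": 0, "az": -1}, {"dx": 0.025, "dy": 0.145, "dz": 0.135, "ax": 0, "ay": 0, "az": -2}, {"dx": 0.032, "dy": 0.185, "dz": 0.135, "ax": 0, "ay": 0, "az": -3}, {"dx": 0.039, "dy": 0.225, "dz": 0.135, "ax": 0, "ay": 0, "az": -4}, {"dx": 0.046, "dy": 0.265, "dz": 0.135, "ax": 0, "ay": 0, "az": -5}, {"dx": 0.053, "dy": 0.305, "dz": 0.135, "ax": 0, "ay": 0, "az": -6}, {"dx": 0.06, "dy": 0.345, "dz": 0.135, "ax": 0, "ay": 0, "az": -7}, {"dx": 0.067, "dy": 0.385, "dz": 0.135, "ax": 0, "ay": 0, "az": -7.7}, {"dx": 0.073, "dy": 0.42, "dz": 0.13, "ax": 0, "ay": 0, "az": -7.7}, {"dx": 0.078, "dy": 0.447, "dz": 0.12, "ax": 0, "ay": 0, "az": -7.7}, {"dx": 0.08, "dy": 0.462, "dz": 0.11, "ax": 0, "ay": 0, "az": -7.7}, {"dx": 0.08, "dy": 0.462, "dz": 0.1, "ax": 0, "ay": 0, "az": -7.7}, {"dx": 0.08, "dy": 0.462, "dz": 0.1, "ax": 0, "ay": 0, "az": -7.7}, {"dx": 0.08, "dy": 0.462, "dz": 0.1, "ax": 0, "ay": 0, "az": -7.7}, {"dx": 0.08, "dy": 0.462, "dz": 0.1, "ax": 0, "ay": 0, "az": -7.7}])

```text
clock: 17.62
tool_pos: [0.5381, 0.1259, 0.0859]
tool_rot: [0.001, 0.999, 0.05, -0.0]
wrist_force: [0.2, -1.1, 0.4]
width: 0.169
grip_force: 30.0
```

```bash
python3 - <<'E'
from h import *
s=status.read_state(); M=rot(s['tool_rot']); print(np.round(s['tool_pos'],4),'tool y deg',np.degrees(np.arctan2(M[1,1],M[0,1])),M[:,2].round(3),s['width'],s['clock'],np.round(s['joint_positions'],2))
p=grab('wrist','w5.png'); C=cloud(p).reshape(-1,3)
def r(q,l):
    if len(q)>5: print(l,len(q),[np.round(v,1) for v in cv2.minAreaRect((q[:,:2]*1000).astype(np.float32))],q.mean(0).round(4))
b=C[(C[:,2]>.075)&(C[:,2]<.125)&(abs(C[:,1]-.135)<.03)&(C[:,0]>.55)&(C[:,0]<.66)]; r(b,'bar')
u=C[(C[:,2]>.03)&(C[:,2]<.056)&(abs(C[:,1]-.135)<.035)&(C[:,0]>.58)&(C[:,0]<.64)]; r(u,'upR')
E
python3 rk.py scene
```

```text
[0.5381 0.1259 0.0859] tool y deg -84.22966658907573 [-0.    -0.001 -1.   ] 0.16882581440763253 17.6167 [-0.29  0.62  0.01  1.89 -0.01  0.63 -1.74]
bar 8251 [array([593.6, 132.1]), array([89.2, 21.9]), np.float64(5.7)] [0.5972 0.132  0.1206]
upR 158 [array([607.1, 136.2]), array([ 6., 40.]), np.float64(5.9)] [0.6061 0.1455 0.0476]
lip 64 [array([552.8,   6.8]), array([158.7,   3.1]), np.float64(6.1)] [0.5587 0.0075 0.0244]
tab 22 [array([553.1,   6.1]), array([32.5,  3. ]), np.float64(6.2)] [0.5536 0.0062 0.0441]
upL 19 [array([469.5, 117.3]), array([ 9.4, 41. ]), np.float64(2.0)] [0.4711 0.1089 0.0415]
upR 71 [array([608.3, 135. ]), array([12. , 39.6]), np.float64(5.7)] [0.61   0.1345 0.0405]
```

View pics/w5.png

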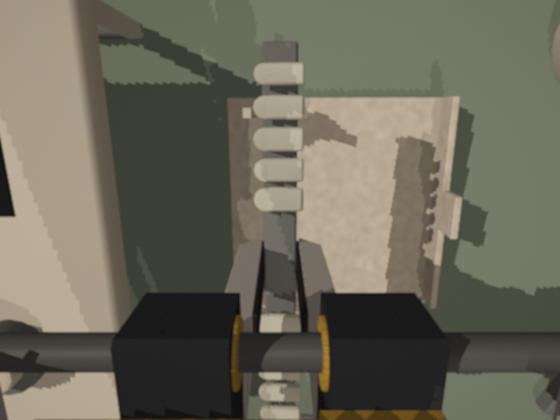

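>>> arm_command(targets=[{"dx": -0.0005, "dy": 0.001, "dz": -0.015, "ax": 0, "ay": 0, "az": 0.2}, {"dx": -0.0005, "dy": 0.001, "dz": -0.03, "ax": 0, "ay": 0, "az": 0.2}, {"dx": -0.0005, "dy": 0.001, "dz": -0.041, "ax": 0, "ay": 0, "az": 0.2}, {"dx": -0.0005, "dy": 0.001, "dz": -0.041, "ax": 0, "ay": 0, "az": 0.2}, {"dx": -0.0005, "dy": 0.001, "dz": -0.041, "ax": 0, "ay": 0, "az": 0.2}, {"dx": -0.0005, "dy": 0.001, "dz": -0.041, "ax": 0, "ay": 0, "az": 0.2}])

```text
clock: 18.22
tool_pos: [0.5381, 0.1289, 0.0453]
tool_rot: [-0.0, 0.999, 0.053, 0.0]
wrist_force: [-0.3, -1.3, -0.3]
width: 0.167
grip_force: 30.0
```

>>> arm_command(targets=[{"dx": -0.0005, "dy": 0, "dz": -0.007, "ax": 0, "ay": 0, "az": 0}, {"dx": -0.0005, "dy": 0, "dz": -0.013, "ax": 0, "ay": 0, "az": 0}, {"dx": -0.0005, "dy": 0, "dz": -0.017, "ax": 0, "ay": 0, "az": 0}, {"dx": -0.0005, "dy": 0, "dz": -0.019, "ax": 0, "ay": 0, "az": 0}, {"dx": -0.0005, "dy": 0, "dz": -0.019, "ax": 0, "ay": 0, "az": 0}])

```text
clock: 18.63
tool_pos: [0.5366, 0.1291, 0.0258]
tool_rot: [0.0, 0.999, 0.054, -0.0]
wrist_force: [-0.2, 0.7, 2.3]
width: 0.166
grip_force: 30.0
```

>>> arm_command(targets=[{"dx": 0, "dy": 0, "dz": 0, "ax": 0, "ay": 0, "az": 0}, {"dx": 0, "dy": 0, "dz": 0, "ax": 0, "ay": 0, "az": 0}, {"dx": 0, "dy": 0, "dz": 0, "ax": 0, "ay": 0, "az": 0}, {"dx": 0, "dy": 0, "dz": 0, "ax": 0, "ay": 0, "az": 0}, {"dx": 0, "dy": 0, "dz": 0.015, "ax": 0, "ay": 0, "az": 0}, {"dx": 0, "dy": 0, "dz": 0.05, "ax": 0, "ay": 0, "az": 0}, {"dx": 0, "dy": 0, "dz": 0.09, "ax": 0, "ay": 0, "az": 0}, {"dx": 0, "dy": 0, "dz": 0.13, "ax": 0, "ay": 0, "az": 0}, {"dx": 0, "dy": -0.03, "dz": 0.15, "ax": 0, "ay": 0, "az": 7}, {"dx": 0, "dy": -0.06, "dz": 0.15, "ax": 0, "ay": 0, "az": 14}, {"dx": 0, "dy": -0.09, "dz": 0.15, "ax": 0, "ay": 0, "az": 21}, {"dx": 0, "dy": -0.12, "dz": 0.15, "ax": 0, "ay": 0, "az": 28}, {"dx": 0, "dy": -0.15, "dz": 0.15, "ax": 0, "ay": 0, "az": 35}, {"dx": 0.005, "dy": -0.17, "dz": 0.15, "ax": 0, "ay": 0, "az": 42}, {"dx": 0.01, "dy": -0.17, "dz": 0.15, "ax": 0, "ay": 0, "az": 49}, {"dx": 0.013, "dy": -0.17, "dz": 0.15, "ax": 0, "ay": 0, "az": 56}, {"dx": 0.013, "dy": -0.17, "dz": 0.15, "ax": 0, "ay": 0, "az": 63}, {"dx": 0.013, "dy": -0.17, "dz": 0.15, "ax": 0, "ay": 0, "az": 70}, {"dx": 0.013, "dy": -0.17, "dz": 0.15, "ax": 0, "ay": 0, "az": 77}, {"dx": 0.013, "dy": -0.17, "dz": 0.15, "ax": 0, "ay": 0, "az": 84}], jaw=0.45)

```text
clock: 20.3
tool_pos: [0.5499, -0.0409, 0.1756]
tool_rot: [-0.0, 0.704, 0.71, -0.0]
wrist_force: [0.3, 0.1, -0.2]
width: 0.555
grip_force: 0.0
```

>>> arm_command(targets=[{"dx": 0, "dy": 0, "dz": 0, "ax": 0, "ay": 0, "az": 6}, {"dx": 0, "dy": 0, "dz": 0, "ax": 0, "ay": 0, "az": 6}, {"dx": 0, "dy": 0, "dz": 0, "ax": 0, "ay": 0, "az": 6}])

```text
clock: 20.55
tool_pos: [0.5499, -0.041, 0.1756]
tool_rot: [-0.0, 0.669, 0.743, 0.0]
wrist_force: [0.1, 0.7, -0.6]
width: 0.55
grip_force: 0.0
```

Run:
```python
from h import *
s=status.read_state(); M=rot(s['tool_rot']); print(np.round(s['tool_pos'],4),'tool y deg',np.degrees(np.arctan2(M[1,1],M[0,1])),s['clock'])
p=grab('wrist','w6.png'); C=cloud(p).reshape(-1,3)
def r(q,l):
    if len(q)>5: print(l,len(q),[np.round(v,1) for v in cv2.minAreaRect((q[:,:2]*1000).astype(np.float32))],q.mean(0).round(4),q[:,2].max().round(3))
Q=C[(C[:,0]>.42)&(C[:,0]<.68)]
r(Q[(Q[:,2]>.051)&(Q[:,2]<.075)&(abs(Q[:,1]-.13)<.04)],'bar')
r(Q[(Q[:,2]>.036)&(Q[:,2]<.05)&(abs(Q[:,1])<.04)],'tab')
r(Q[(Q[:,2]>.018)&(Q[:,2]<.028)&(abs(Q[:,1])<.04)],'lip')
```

```text
[ 0.5499 -0.041   0.1756] tool y deg 5.943846462245859 20.55
tab 234 [array([550.1,   6.4]), array([29.1,  5.1]), np.float64(5.9)] [0.5501 0.0065 0.0444] 0.047
lip 841 [array([550.4,   6.4]), array([159.3,   5. ]), np.float64(5.9)] [0.5503 0.0064 0.025 ] 0.028
```

View pics/w6.png

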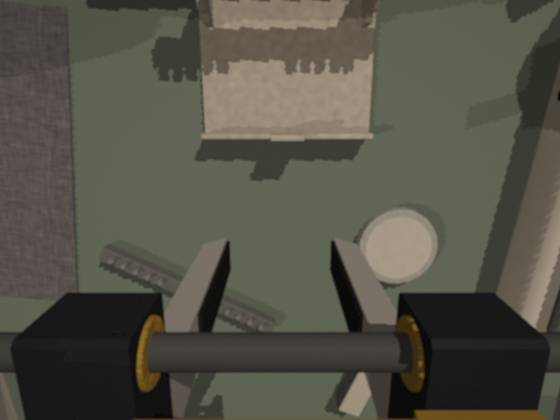

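```bash
cat > sb.py <<'E'
from h import *
for n in('scene','top'):
    p=grab(n); C=cloud(p).reshape(-1,3)
    for z0,z1 in((.044,.075),(.056,.075)):
        g=C[(C[:,2]>z0)&(C[:,2]<z1)&(C[:,0]>.4)&(C[:,0]<.68)&(abs(C[:,1]-.13)<.06)]
        if len(g)>9: print(n,len(g),[np.round(v,1) for v in cv2.minAreaRect((g[:,:2]*1000).astype(np.float32))],g.mean(0).round(4),np.percentile(g[:,2],[50,95]).round(4))
E
python3 sb.py
```

```text
scene 479 [array([539.1, 127.7]), array([201.6,  38.7]), np.float64(5.9)] [0.5464 0.1286 0.0583] [0.0588 0.0664]
scene 317 [array([540.2, 128.8]), array([197.9,  21.9]), np.float64(6.4)] [0.5452 0.1287 0.0618] [0.0622 0.0671]
top 302 [array([537.3, 126.5]), array([198.2,  39.1]), np.float64(6.2)] [0.5372 0.1275 0.0572] [0.0571 0.0667]
top 171 [array([537.5, 128.3]), array([179.8,  22. ]), np.float64(6.4)] [0.538  0.1278 0.0616] [0.0615 0.0679]
```

>>> arm_command(targets=[{"dx": 0, "dy": 0.02, "dz": -0.02, "ax": 0, "ay": 0, "az": 0}, {"dx": 0, "dy": 0.04, "dz": -0.05, "ax": 0, "ay": 0, "az": 0}, {"dx": 0, "dy": 0.0475, "dz": -0.08, "ax": 0, "ay": 0, "az": 0}, {"dx": 0, "dy": 0.0475, "dz": -0.105, "ax": 0, "ay": 0, "az": 0}, {"dx": 0, "dy": 0.0475, "dz": -0.125, "ax": 0, "ay": 0, "az": 0}, {"dx": 0, "dy": 0.0475, "dz": -0.125, "ax": 0, "ay": 0, "az": 0}, {"dx": 0, "dy": 0.0475, "dz": -0.125, "ax": 0, "ay": 0, "az": 0}, {"dx": 0, "dy": 0.0475, "dz": -0.14, "ax": 0, "ay": 0, "az": 0}, {"dx": 0, "dy": 0.0475, "dz": -0.155, "ax": 0, "ay": 0, "az": 0}, {"dx": 0, "dy": 0.0475, "dz": -0.166, "ax": 0, "ay": 0, "az": 0}, {"dx": 0, "dy": 0.0475, "dz": -0.166, "ax": 0, "ay": 0, "az": 0}, {"dx": 0, "dy": 0.0475, "dz": -0.166, "ax": 0, "ay": 0, "az": 0}])

```text
clock: 21.7
tool_pos: [0.5504, 0.0067, 0.0103]
tool_rot: [0.0, 0.668, 0.744, 0.0]
wrist_force: [0.2, -0.2, 0.7]
width: 0.547
grip_force: 0.0
```

>>> arm_command(targets=[{"dx": 0, "dy": 0, "dz": 0, "ax": 0, "ay": 0, "az": 0}, {"dx": 0, "dy": 0, "dz": 0, "ax": 0, "ay": 0, "az": 0}, {"dx": 0, "dy": 0, "dz": 0, "ax": 0, "ay": 0, "az": 0}, {"dx": 0, "dy": 0, "dz": 0, "ax": 0, "ay": 0, "az": 0}, {"dx": 0, "dy": 0, "dz": 0, "ax": 0, "ay": 0, "az": 0}, {"dx": 0, "dy": 0, "dz": 0, "ax": 0, "ay": 0, "az": 0}], jaw=1)

```text
clock: 22.2
tool_pos: [0.5507, 0.0067, 0.0104]
tool_rot: [0.001, 0.668, 0.744, 0.0]
wrist_force: [-0.2, -0.7, 5.8]
width: 0.313
grip_force: 30.0
```

>>> arm_command(targets=[{"dx": -0.0002, "dy": 0.002, "dz": 0, "ax": 0, "ay": 0, "az": 0}, {"dx": -0.0006, "dy": 0.006, "dz": 0, "ax": 0, "ay": 0, "az": 0}, {"dx": -0.0012, "dy": 0.012, "dz": 0, "ax": 0, "ay": 0, "az": 0}, {"dx": -0.002, "dy": 0.02, "dz": 0, "ax": 0, "ay": 0, "az": 0}, {"dx": -0.0028, "dy": 0.028, "dz": 0, "ax": 0, "ay": 0, "az": 0}, {"dx": -0.0036, "dy": 0.036, "dz": 0, "ax": 0, "ay": 0, "az": 0}, {"dx": -0.0045, "dy": 0.045, "dz": 0, "ax": 0, "ay": 0, "az": 0}, {"dx": -0.0054, "dy": 0.054, "dz": 0, "ax": 0, "ay": 0, "az": 0}, {"dx": -0.0063, "dy": 0.063, "dz": 0, "ax": 0, "ay": 0, "az": 0}, {"dx": -0.0072, "dy": 0.072, "dz": 0, "ax": 0, "ay": 0, "az": 0}, {"dx": -0.0081, "dy": 0.081, "dz": 0, "ax": 0, "ay": 0, "az": 0}, {"dx": -0.009, "dy": 0.09, "dz": 0, "ax": 0, "ay": 0, "az": 0}, {"dx": -0.0099, "dy": 0.099, "dz": 0, "ax": 0, "ay": 0, "az": 0}, {"dx": -0.0108, "dy": 0.108, "dz": 0, "ax": 0, "ay": 0, "az": 0}, {"dx": -0.0117, "dy": 0.117, "dz": 0, "ax": 0, "ay": 0, "az": 0}, {"dx": -0.0126, "dy": 0.126, "dz": 0, "ax": 0, "ay": 0, "az": 0}, {"dx": -0.0134, "dy": 0.134, "dz": 0, "ax": 0, "ay": 0, "az": 0}, {"dx": -0.014, "dy": 0.14, "dz": 0, "ax": 0, "ay": 0, "az": 0}, {"dx": -0.0145, "dy": 0.145, "dz": 0, "ax": 0, "ay": 0, "az": 0}, {"dx": -0.0148, "dy": 0.147, "dz": 0, "ax": 0, "ay": 0, "az": 0}])

```text
clock: 23.87
tool_pos: [0.5359, 0.1512, 0.0104]
tool_rot: [0.002, 0.669, 0.744, -0.001]
wrist_force: [1.1, -6.9, 8.0]
width: 0.312
grip_force: 30.0
```

>>> arm_command(targets=[{"dx": 0, "dy": 0, "dz": 0, "ax": 0, "ay": 0, "az": 0}, {"dx": 0, "dy": 0, "dz": 0, "ax": 0, "ay": 0, "az": 0}, {"dx": 0, "dy": 0, "dz": 0, "ax": 0, "ay": 0, "az": 0}])

```text
clock: 24.12
tool_pos: [0.5359, 0.1515, 0.0104]
tool_rot: [0.001, 0.669, 0.743, -0.001]
wrist_force: [-0.2, -4.2, 6.4]
width: 0.31
grip_force: 30.0
```

>>> arm_command(targets=[{"dx": 0, "dy": 0.001, "dz": 0, "ax": 0, "ay": 0, "az": 0}, {"dx": 0, "dy": 0.0022, "dz": 0, "ax": 0, "ay": 0, "az": 0}, {"dx": 0, "dy": 0.0022, "dz": 0, "ax": 0, "ay": 0, "az": 0}, {"dx": 0, "dy": 0.0022, "dz": 0, "ax": 0, "ay": 0, "az": 0}])

```text
clock: 24.45
tool_pos: [0.5359, 0.1522, 0.0104]
tool_rot: [0.002, 0.669, 0.743, -0.002]
wrist_force: [0.2, -6.3, 6.7]
width: 0.308
grip_force: 30.0
```

>>> arm_command(targets=[{"dx": 0, "dy": 0, "dz": 0, "ax": 0, "ay": 0, "az": 0}, {"dx": 0, "dy": 0, "dz": 0, "ax": 0, "ay": 0, "az": 0}, {"dx": 0, "dy": 0, "dz": 0, "ax": 0, "ay": 0, "az": 0}, {"dx": 0, "dy": 0, "dz": 0, "ax": 0, "ay": 0, "az": 0}, {"dx": 0, "dy": 0, "dz": 0.015, "ax": 0, "ay": 0, "az": 0}, {"dx": 0, "dy": 0, "dz": 0.05, "ax": 0, "ay": 0, "az": 0}, {"dx": 0, "dy": -0.02, "dz": 0.09, "ax": 0, "ay": 0, "az": 0}, {"dx": 0, "dy": -0.05, "dz": 0.12, "ax": 0, "ay": 0, "az": 0}, {"dx": 0, "dy": -0.07, "dz": 0.15, "ax": 0, "ay": 0, "az": 0}, {"dx": 0, "dy": -0.07, "dz": 0.15, "ax": 0, "ay": 0, "az": 0}, {"dx": 0, "dy": -0.07, "dz": 0.15, "ax": 0, "ay": 0, "az": 0}, {"dx": 0, "dy": -0.07, "dz": 0.15, "ax": 0, "ay": 0, "az": 0}], jaw=0.45)

```text
clock: 25.45
tool_pos: [0.5345, 0.0867, 0.1591]
tool_rot: [-0.001, 0.668, 0.744, -0.0]
wrist_force: [-0.4, 0.9, -0.5]
width: 0.553
grip_force: 0.0
```

Run:
```python
from h import *
s=status.read_state(); print(np.round(s['tool_pos'],4),s['clock'])
def r(q,l):
    if len(q)>5: print(l,len(q),[np.round(v,1) for v in cv2.minAreaRect((q[:,:2]*1000).astype(np.float32))],q.mean(0).round(4),q[:,2].max().round(4))
for n in('wrist','scene','top'):
    p=grab(n); C=cloud(p).reshape(-1,3); Q=C[(C[:,0]>.38)&(C[:,0]<.68)&(C[:,1]>.08)&(C[:,1]<.42)]
    print(n); r(Q[(Q[:,2]>.036)&(Q[:,2]<.05)&(Q[:,1]<.18)],'tab'); r(Q[(Q[:,2]>.018)&(Q[:,2]<.028)&(Q[:,1]<.18)],'lip'); r(Q[(Q[:,2]>.093)&(Q[:,2]<.106)],'roof')
    b=Q[(Q[:,2]>.107)&(Q[:,2]<.14)&(np.hypot(Q[:,0]-.463,Q[:,1]-.269)<.025)]; r(b,'button'); print(np.percentile(b[:,2],[50,90]) if len(b) else '')
    if n=='wrist':
        r(Q[(Q[:,2]>.051)&(Q[:,2]<.075)&(Q[:,1]>.2)],'bar')
```

```text
[0.5345 0.0867 0.1591] 25.45
wrist
tab 246 [array([534.7, 152. ]), array([28.9,  4.9]), np.float64(6.2)] [0.5346 0.1519 0.0446] 0.0468
lip 875 [array([534.9, 151.8]), array([159.9,   5. ]), np.float64(5.6)] [0.5345 0.1519 0.0249] 0.0272
roof 9291 [array([527.1, 219.6]), array([264.8,  12.2]), np.float64(6.0)] [0.5288 0.2195 0.0998] 0.1037

bar 46 [array([526.4, 220. ]), array([257.3,   1.5]), np.float64(5.9)] [0.5377 0.2209 0.0549] 0.0591
scene
tab 22 [array([537.8, 151.1]), array([31.4,  3.2]), np.float64(4.2)] [0.5384 0.1512 0.0448] 0.0491
lip 79 [array([538. , 151.1]), array([161.4,   6.5]), np.float64(5.2)] [0.5393 0.1512 0.0236] 0.0279
roof 3715 [array([523.1, 275.9]), array([273.6, 126.7]), np.float64(6.2)] [0.5366 0.2756 0.1006] 0.106
button 162 [array([464.5, 268.5]), array([39.4, 42.6]), np.float64(77.9)] [0.4678 0.2682 0.1163] 0.1278
[0.11478998 0.12437296]
top
roof 2380 [array([521.8, 274.7]), array([267.1, 125.8]), np.float64(5.8)] [0.5228 0.2743 0.0991] 0.106
button 108 [array([463.2, 269.7]), array([40.3, 38.9]), np.float64(51.2)] [0.4626 0.2683 0.1152] 0.1285
[0.11405456 0.12263445]
```

>>> arm_command(targets=[{"dx": -0.015, "dy": 0.035, "dz": 0.01, "ax": 0, "ay": 0, "az": 0}, {"dx": -0.03, "dy": 0.07, "dz": 0.01, "ax": 0, "ay": 0, "az": 0}, {"dx": -0.045, "dy": 0.105, "dz": 0.01, "ax": 0, "ay": 0, "az": 0}, {"dx": -0.058, "dy": 0.14, "dz": 0.01, "ax": 0, "ay": 0, "az": 0}, {"dx": -0.067, "dy": 0.165, "dz": 0.0, "ax": 0, "ay": 0, "az": 0}, {"dx": -0.0715, "dy": 0.182, "dz": -0.01, "ax": 0, "ay": 0, "az": 0}, {"dx": -0.0715, "dy": 0.182, "dz": -0.025, "ax": 0, "ay": 0, "az": 0}, {"dx": -0.0715, "dy": 0.182, "dz": -0.035, "ax": 0, "ay": 0, "az": 0}, {"dx": -0.0715, "dy": 0.182, "dz": -0.04, "ax": 0, "ay": 0, "az": 0}, {"dx": -0.0715, "dy": 0.182, "dz": -0.04, "ax": 0, "ay": 0, "az": 0}, {"dx": -0.0715, "dy": 0.182, "dz": -0.04, "ax": 0, "ay": 0, "az": 0}], jaw=1)

```text
clock: 26.52
tool_pos: [0.4637, 0.2672, 0.1193]
tool_rot: [-0.0, 0.669, 0.744, -0.001]
wrist_force: [-0.5, 0.5, -0.5]
width: 0.006
grip_force: 0.0
```

Tips are at about 0.138. I'll go down to the button in small steps.

>>> arm_command(targets=[{"dx": -0.0005, "dy": 0.001, "dz": -0.006, "ax": 0, "ay": 0, "az": 0}, {"dx": -0.0005, "dy": 0.001, "dz": -0.012, "ax": 0, "ay": 0, "az": 0}, {"dx": -0.0005, "dy": 0.001, "dz": -0.015, "ax": 0, "ay": 0, "az": 0}, {"dx": -0.0005, "dy": 0.001, "dz": -0.017, "ax": 0, "ay": 0, "az": 0}, {"dx": -0.0005, "dy": 0.001, "dz": -0.017, "ax": 0, "ay": 0, "az": 0}])

```text
clock: 26.93
tool_pos: [0.4631, 0.2685, 0.1024]
tool_rot: [-0.0, 0.668, 0.744, -0.0]
wrist_force: [-0.2, -0.9, 1.1]
width: 0.004
grip_force: 0.7
```

>>> arm_command(targets=[{"dx": 0, "dy": 0, "dz": -0.001, "ax": 0, "ay": 0, "az": 0}, {"dx": 0, "dy": 0, "dz": -0.002, "ax": 0, "ay": 0, "az": 0}, {"dx": 0, "dy": 0, "dz": -0.003, "ax": 0, "ay": 0, "az": 0}, {"dx": 0, "dy": 0, "dz": -0.003, "ax": 0, "ay": 0, "az": 0}])

```text
clock: 27.27
tool_pos: [0.4632, 0.2686, 0.0998]
tool_rot: [0.0, 0.668, 0.744, -0.0]
wrist_force: [-1.1, -2.5, 2.5]
width: 0.009
grip_force: 1.5
```

>>> arm_command(targets=[{"dx": 0, "dy": 0, "dz": -0.001, "ax": 0, "ay": 0, "az": 0}, {"dx": 0, "dy": 0, "dz": -0.002, "ax": 0, "ay": 0, "az": 0}, {"dx": 0, "dy": 0, "dz": -0.003, "ax": 0, "ay": 0, "az": 0}, {"dx": 0, "dy": 0, "dz": -0.003, "ax": 0, "ay": 0, "az": 0}, {"dx": 0, "dy": 0, "dz": -0.003, "ax": 0, "ay": 0, "az": 0}])

```text
clock: 27.68
tool_pos: [0.4632, 0.2686, 0.0967]
tool_rot: [0.0, 0.668, 0.744, -0.0]
wrist_force: [-0.3, -1.8, 4.1]
width: 0.005
grip_force: 2.3
```

>>> arm_command(targets=[{"dx": 0, "dy": 0, "dz": -0.001, "ax": 0, "ay": 0, "az": 0}, {"dx": 0, "dy": 0, "dz": -0.002, "ax": 0, "ay": 0, "az": 0}, {"dx": 0, "dy": 0, "dz": -0.0025, "ax": 0, "ay": 0, "az": 0}, {"dx": 0, "dy": 0, "dz": -0.0025, "ax": 0, "ay": 0, "az": 0}])

```text
clock: 28.02
tool_pos: [0.4633, 0.2686, 0.0962]
tool_rot: [0.001, 0.668, 0.744, 0.0]
wrist_force: [-4.6, -5.1, 21.1]
width: 0.003
grip_force: 10.5
```

The button has bottomed out, so it's pressed. Now I'll retreat and check.

>>> arm_command(targets=[{"dx": 0, "dy": 0, "dz": 0.01, "ax": 0, "ay": 0, "az": 0}, {"dx": 0, "dy": 0, "dz": 0.04, "ax": 0, "ay": 0, "az": 0}, {"dx": 0, "dy": 0, "dz": 0.08, "ax": 0, "ay": 0, "az": 0}, {"dx": 0, "dy": -0.03, "dz": 0.11, "ax": 0, "ay": 0, "az": 0}, {"dx": 0, "dy": -0.07, "dz": 0.13, "ax": 0, "ay": 0, "az": 0}, {"dx": 0, "dy": -0.11, "dz": 0.15, "ax": 0, "ay": 0, "az": 0}, {"dx": 0, "dy": -0.15, "dz": 0.15, "ax": 0, "ay": 0, "az": 0}, {"dx": 0, "dy": -0.19, "dz": 0.15, "ax": 0, "ay": 0, "az": 0}, {"dx": 0, "dy": -0.23, "dz": 0.15, "ax": 0, "ay": 0, "az": 0}, {"dx": 0, "dy": -0.26, "dz": 0.15, "ax": 0, "ay": 0, "az": 0}, {"dx": 0, "dy": -0.26, "dz": 0.15, "ax": 0, "ay": 0, "az": 0}, {"dx": 0, "dy": -0.26, "dz": 0.15, "ax": 0, "ay": 0, "az": 0}])

```text
clock: 29.02
tool_pos: [0.4637, 0.0076, 0.2442]
tool_rot: [0.0, 0.67, 0.743, 0.001]
wrist_force: [-0.6, 1.3, -0.2]
width: 0.003
grip_force: 0.0
```

Run:
```python
from h import *
s=status.read_state(); print(np.round(s['tool_pos'],4),s['clock'],np.round(s['wrist_force'],1))
p=grab('scene'); cv2.imwrite('pics/s7.png',cv2.resize(p['img'][130:320,150:450],None,fx=2.6,fy=2.6)[...,::-1])
C=cloud(p).reshape(-1,3);Q=C[(C[:,0]>.38)&(C[:,0]<.72)&(C[:,1]>.2)&(C[:,1]<.35)&(C[:,2]>.045)&(C[:,2]<.075)]; print(len(Q),Q.mean(0))
```

```text
[0.4637 0.0076 0.2442] 29.0167 [-0.6  1.3 -0.2]
66 [0.63656103 0.28418022 0.05817209]
```

View pics/s7.png

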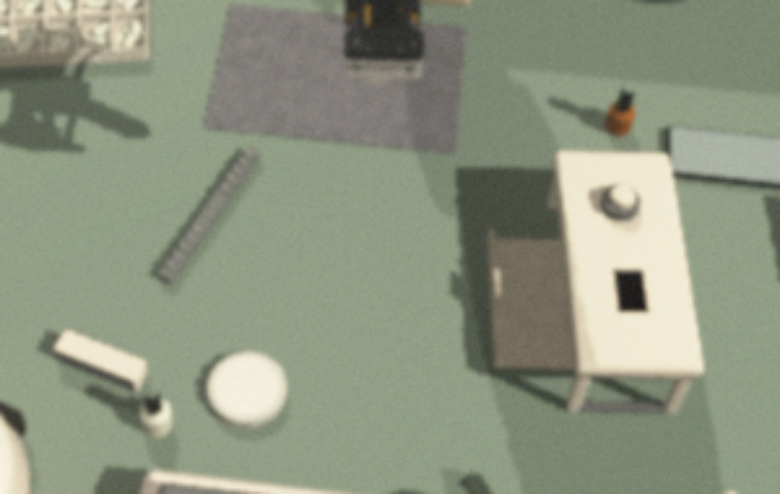

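The rack is back under the lamp (tab at px (497,285)), the button stands free on the roof, and the bystanders haven't moved.

```bash
python3 -c "
from bench import job_done; print(job_done())"
```

```text
the job is handed in; nothing more can be done
None
```

I handed the job in at about 29 s of the 72 s allowed. The tip bar was laid tips up and centred on the drawn-out rack, and the rack was slid back to within about 2 mm of the lamp's middle. I pressed start until it bottomed out (21 N), and no bystander appears to have moved. The roof hides the bar once it is under the lamp, so I inferred its final position from the rack rather than seeing it.

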